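# Clear the kitchen scale and reset its pointer to zero

### The arm

A 6-joint arm with a two-finger parallel gripper is mounted at the origin on the work surface. World frame = base frame: x ahead of the robot, y to its left, z up, the work surface at z = 0. Lengths are in mm, angles in degrees, forces in N, time in s.
With the tool pointing down it reaches from about 350 to 850 mm from the base axis. Payload 8.1 kg.
Tool frame: the origin (TCP) lies midway between the tips of the shut fingers; the grasp point (between the pads) lies 19 mm behind it (r.grip_point_offset is the distance from the TCP to the grasp point, in mm); z points along the fingers, y is the line along which they close (so a half turn about z gives the same grasp; the last joint's range is limited). The gripper opens to 85 mm and grips with 20 to 120 N. Pads are 22 mm wide; open, the fingers measure 114 mm over their backs; the gripper's body (76 mm by 85 mm) begins 54 mm behind the grasp point. The pads swing forward as they close: fully open they stand 13 mm farther back than shut.
Start: joints at [60.653, 7.471, 85.268, -0, 87.261, -4.893], TCP at [248.356, 546.191, 231.292] pointing down, gripper open.
Joint ranges: [-169.43, 169.43], [-51.17, 129.36], [1.28, 143.12], [-76.62, 256.62], [0, 156.53], [-152.29, 152.29]. Speed limits (degrees/s): [136.94, 136.94, 159.86, 180, 180, 180].

### API

Orientations are given as [roll, pitch, yaw] about the fixed x, y, z axes, in that order (R = Rz(yaw) Ry(pitch) Rx(roll)).
In Python, from bench import r gives the robot as it stands.
- The arm moves only by the shell command python3 -m inch 'ROWS' [FORCE]. ROWS is JSON, one flat list of numbers, 7 for each row, row after row: the shift along the world's x, y, z in m, then the turn, a rotation vector about the world's x, y, z in degrees, then the closure in counts, from 0 (fully open) to 255 (shut). A call has 1 to 10 rows; each row shifts and turns the commanded pose from where the row before left it; what a row does not reach is not made up. A row lasts 1/10 s, in which the tool goes at most 50 mm and 8.59 degrees, less where a joint would pass 70% of its speed; a pose out of reach is approached as far as the arm can. A call with a gripper value outside its range is refused whole. The fingers move at their own pace and stop on an object; FORCE is the grip in N (left out, the last holds). Time passes only in rows, so rows that do not move let the fingers close. It gives the time, the measured TCP pose, the force and the opening at its end, in the units of the state.
- r.sense(): the state, without advancing time (a new reading comes with each control period).
- r.snapshot(name): name is "scene" or "top"; returns (picture, depth): 420x560x3 uint8, red, green, blue; 420x560 float32, mm along the optical axis (not along the pixel's ray), 0 where there is no reading.
- r.get_calibration(name): a dict with "fovy" (degrees; the focal length in pixels is half the picture's height over the tangent of half this angle, whatever the lens; pixels are square), "cx", "cy" (the principal point, pixels), "position" and "rotation" of the camera in the world. Camera axes: x right, y up, looking along -z (the intrinsics and any distortion apply to the point x, -y, -z); pixel columns grow to the right and rows downward; lengths in mm; the calibration is good to about 2 mm. A picture is of the moment at which its call begins. get_calibration takes no time and is no camera call.
- r.hand_in(): hands the job in, once; it reports no verdict.
The state is a dict: "time": time; "joint_pos": joint angles; "qd": joint speeds; "joint_efforts": joint torques, N m; "tool_pos": TCP position; "tcp_rot": TCP orientation; "ft_force": force on the tool from outside, world axes, zero at the start; "wrist_torque": the same for the moment, N m; "finger_gap": finger opening in mm.
Only numpy, scipy, OpenCV 4.12 (cv2) and the standard library are available. Lean on these libraries where they do the work, as an engineer would, in place of code of your own. Each camera call takes 0.05 s, during which the arm holds its last target. There are 200 camera calls.

### The job

The weighing is done. First take the cup off the scale's pan and set it down, without dropping it, upright on the empty flat part of the dish rack next to the lids, and let go of it; then turn the knob on the scale's sloping front anticlockwise, back until it is fully home against its zero stop, and let go. Leave the other cup, the sugar pot and the tea strainer undisturbed.

Things in the scene. Friction and masses are not known exactly. Their poses are not given: they have to be found in the camera images.
- cup_center (a point): Centre, half-way up, of the cup to move: an empty open round sippy-cup body of dark navy plastic, no lid or handle, loose, standing upright on the scale's pan. 95 mm tall; outside diameter 52 mm at the foot, 58 half-way up, 60 at the rim; wall 3 mm; 50 to 100 g. z is the cup's axis, upwards.
- scale: White kitchen dial scale, fixed, 170 mm wide, 235 mm deep. Origin at its underside; x from its front to its back, y to its left, z up. Its front is a flat face that slopes up towards the pan at 35.5 degrees, from 25 mm to 107 mm high, with the dial and reset knob in its middle (57.5 mm in front of the origin). The pan stands behind and above the slope.
- pan_top (a point): Centre of the upper face of the scale's flat round steel pan, 130 mm across, 133 mm above the work surface, 60 mm behind the scale's origin. The pan is rigid and does not sink.
- knob_grip (a point): Grip point of the scale's reset knob: on its turning axis, 34 mm out from the face. Black disc 66 mm across, top 13 mm out; across it a raised grey bar, 62 long, 14 thick, from 12 to 42 mm out. z: turning axis, out of the face, 35.5 degrees from vertical towards the scale's front. x: along the bar to the black pointer nib (44 mm radius); y: across the bar. The axes turn with the knob.
- knob (a joint): Angle of the reset knob, rad. 0: zero stop, the pointer points straight up the slope, against a steel pin 9 mm tall at 43 mm radius on the face. Grows clockwise, seen looking at the face, up to 4.3; turn it anticlockwise (a positive turn about knob_grip's z) to reset. Light friction (0.06 N m); stays where it is left; it cannot pass the stop.
- shelf_spot (a point): Middle of the empty flat part of the fixed white dish rack (270 x 160 mm), on its upper surface, 10 mm above the work surface. The flat part spans about 125 mm along x and 150 mm along y, inside a lip 6 mm high. x points to the three lids held upright in slots (first bars 84 mm from this point; lids reach 78 mm above the work surface); z up.
- spare_cup_center (a point): Bystander: the matching yellow cup, same sizes, standing on the work surface. Point at its centre, half-way up.
- sugar_pot_center (a point): Bystander: white ceramic sugar pot with a closed lid, 92 mm across, 106 mm tall with its knob, on the work surface. Point on its axis, 46 mm up.
- strainer_center (a point): Bystander: steel tea strainer, bowl 72 mm across and 28 mm high, thin handle reaching 120 mm from the bowl's axis along its y. Point on the bowl's axis, 14 mm up.
- cup: The same navy cup as cup_center; origin at the centre of its foot.
Not all that is in view belongs to the job. There is more than one size of the cup; the job needs the largest.

How it is judged (in metres and radians):
On the way, in this order (a step that is already met when the one before it is completed fails the run):
1. the cup stands upright on the flat part of the rack and is released, before the knob is home (x of cup_center in the frame of shelf_spot between -0.04 and 0.04 m and y of cup_center in the frame of shelf_spot between -0.05 and 0.05 m and z of cup_center in the frame of shelf_spot between 0.042 and 0.053 m and angle between cup_center's own z axis and vertical below 0.1 rad and contact force between the fingers and cup below 0.05 N and linear speed of cup below 0.03 m/s), for 0.2 s.
2. the knob is turned back to its zero stop (value of joint knob below 0.07 rad), for 0.2 s.
At the end, for the whole second after the job is handed in: The cup stands upright (within 0.1 rad) and still on the rack's flat part, its centre within 40 mm along x and 50 mm along y of the spot, released; the knob rests within 0.07 rad of its zero stop (all of step 1 and value of joint knob below 0.07 rad and velocity of joint knob between -0.05 and 0.05 rad/s); the robot touches nothing.
It fails at once if a bystander (yellow cup, sugar pot, strainer) is moved more than 30 mm or tipped (distance of any of spare_cup_center, sugar_pot_center, strainer_center from where it was at the start of the episode above 0.03 m or angle between any of spare_cup_center, sugar_pot_center, strainer_center's own z axis and vertical above 0.4 rad).
It fails at once if the cup is dropped (falls freely, faster than 0.5 m/s, touching nothing) (contact force between cup and anything else below 0.02 N and linear speed of cup above 0.5 m/s).
It also fails if it takes over 72 s, if anything falls off the work surface, if the arm or the gripper's body presses on something with over 40 N, if the wrist force passes 120 N, or if a joint passes its speed limit or range.

## Working session

There is one attempt and no reset: what is moved stays moved. The work goes in short steps, Python scripts to look and compute and a shell command to move; the robot and the scene stay as the last step left them, time stands still between calls to the robot, and variables do not carry over. Pictures are saved under pics/ and viewed, on a budget of 10 in all, crops included, one or two more only if the job needs it, and the job is handed in when it is done.

```bash
mkdir -p pics; ls; cat > h.py <<'E'
from bench import r
import numpy as np, cv2
def snap(n,out):
    im,d=r.snapshot(n); c=r.get_calibration(n)
    cv2.imwrite('pics/%s.png'%out,im[:,:,::-1]); np.savez('pics/%s.npz'%out,im=im,d=d)
    return im,d,c
def cloud(d,c):
    f=d.shape[0]/2/np.tan(np.radians(c['fovy'])/2)
    v,u=np.mgrid[:d.shape[0],:d.shape[1]]
    if c.get('distortion') is not None: pass
    P=np.stack([(u-c['cx'])/f*d,-(v-c['cy'])/f*d,-d],-1)
    return P@np.array(c['rotation']).T+np.array(c['position'])
E
python3 - <<'E'
from h import *
for n in('scene','top'):
    im,d,c=snap(n,n+'0'); print(c)
print(r.sense())
E
```

```text
pics
{'fovy': 56.876942161173886, 'cx': 277.1794142137149, 'cy': 204.34067596747434, 'position': array([1478.81531563,  -23.73858799,  789.21604877]), 'rotation': array([54.13459978, -0.11170795, 89.79956301])}
{'fovy': 51.95932002613883, 'cx': 281.6136363827528, 'cy': 213.4423773969163, 'position': array([3.49857204e+02, 6.44215978e-01, 1.16828170e+03]), 'rotation': array([ 12.5158306 ,   0.16335742, -96.31608703])}
{'time': 0.1, 'joint_pos': array([ 6.06524263e+01,  7.51107208e+00,  8.53250548e+01, -1.37734597e-03,
        8.72591013e+01, -4.89296804e+00]), 'qd': array([-0.13546195, -0.05211633, -0.0198049 , -0.0623186 ,  0.0911087 ,
        0.01146801]), 'joint_efforts': array([ 1.44670939e-03, -5.70950067e+01, -5.01943088e+01, -1.40380357e-04,
        8.13698134e-03, -1.29439593e-05]), 'tool_pos': array([248.12681116, 545.74704953, 230.3269596 ]), 'tcp_rot': array([-1.79905002e+02, -6.75180221e-03,  1.55545456e+02]), 'ft_force': array([ 0.48043581,  0.06782483, -0.43893179]), 'wrist_torque': array([0.01905287, 0.02451452, 0.01151859]), 'finger_gap': 85.21345618021337}
```

Rotations are RPY. View both.

View pics/scene0.png

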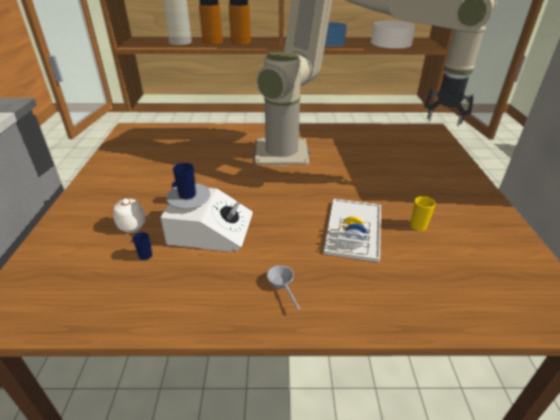

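View pics/top0.png

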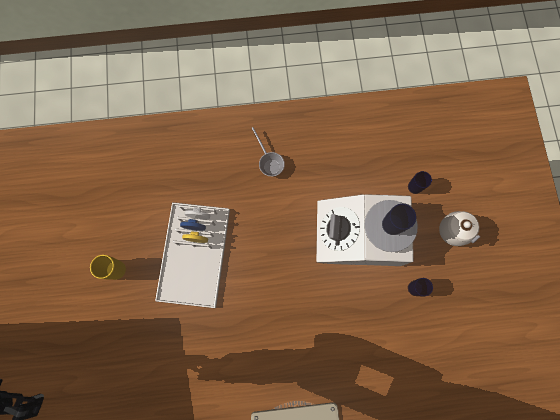

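The scene shows the navy cup on the pan (scene 185,180; top 398,220), with the dial (top 339,229) facing +y. The rack is at top (193,255), with its lids at the far-x end and the flat part near (190,277). Yellow cup (102,267), strainer (271,164), sugar pot (460,229), two small decoy cups (420,183) and (420,287).

```bash
cat >> h.py <<'E'
from scipy.spatial.transform import Rotation as Rn
def cl(name,n):
    c=r.get_calibration(n); c['rotation']=Rn.from_euler('xyz',c['rotation'],degrees=True).as_matrix()
    z=np.load('pics/%s.npz'%name); return z['im'],cloud(z['d'],c),z['d']
E
python3 - <<'E'
from h import *
np.set_printoptions(suppress=True,precision=1)
for n in('top','scene'):
    im,P,d=cl(n+'0',n); print(n)
    hsv=cv2.cvtColor(im,cv2.COLOR_RGB2HSV)
    pts={'top':[(300,300),(240,250),(200,340),(190,277),(345,250),(398,215),(378,250),(300,120),(500,300)],'scene':[(300,250),(350,270),(190,300),(335,240),(185,180),(185,168),(175,192)]}[n]
    for u,v in pts: print((u,v),P[v,u],im[v,u])
    # navy and yellow blobs
    ok=(d>0)&(np.abs(P[...,0]-550)<350)&(np.abs(P[...,1])<650)
    navy=ok&(im[...,2]>im[...,0]*1.8)&(im[...,2].astype(int)-im[...,0]>20)&(P[...,2]>5)
    N,L,S,_=cv2.connectedComponentsWithStats(navy.astype(np.uint8))
    for i in range(1,N):
        if S[i,4]>40:
            Q=P[L==i]; print('navy',S[i],Q.min(0),Q.max(0),np.percentile(Q[:,2],[5,50,95]))
E
```

```text
top
(300, 300) [368.4 -47.3  -2.1] [137  91  55]
(240, 250) [519.6  99.7  -3.6] [143  96  61]
(200, 340) [295.4 224.3  -0.4] [131  88  53]
(190, 277) [460.4 238.    8.4] [215 206 198]
(345, 250) [ 478.9 -173.4   72.6] [242 239 233]
(398, 215) [ 540.3 -301.1  147.8] [42 38 40]
(378, 250) [ 466.2 -249.8  104.2] [211 203 196]
(300, 120) [ 879.5 -108.6    0.2] [140  93  58]
(500, 300) [ 309.8 -576.4   -3.1] [129  84  50]
navy [181 219  14   7  50] [586.3 206.1  61. ] [606.3 241.4  80.7] [62.5 73.  79.4]
scene
(300, 250) [1478.8  -23.7  789.2] [165 109  56]
(350, 270) [702.5 185.7  -0.5] [156 104  55]
(190, 300) [ 811.  -245.1    1.6] [161 104  53]
(335, 240) [583.8 157.5   7.7] [141 138 130]
(185, 180) [ 553.4 -278.8  204.8] [21 27 55]
(185, 168) [ 498.7 -288.2  211.7] [18 25 46]
(175, 192) [ 509.1 -326.9  134.2] [92 92 95]
navy [174 164  20  34 536] [ 348.9 -374.3   62.6] [ 556.1 -259.3  230.9] [148.5 200.5 225.4]
navy [348 225  18   7  62] [591.1 189.4  58.2] [604.5 238.   78.5] [60.9 69.  76.5]
navy [134 233  17  26 297] [ 622.5 -427.2    8.7] [ 670.9 -381.8   75.4] [17.7 52.6 72.1]
```

```bash
python3 - <<'E'
from h import *
np.set_printoptions(suppress=True,precision=1)
def circ(Q):
    A=np.c_[2*Q[:,:2],np.ones(len(Q))]; s=np.linalg.lstsq(A,(Q[:,:2]**2).sum(1),rcond=None)[0]; return s[:2],np.sqrt(s[2]+s[:2]@s[:2])
for n in('top','scene'):
    im,P,d=cl(n+'0',n); print(n)
    X,Y,Z=P[...,0],P[...,1],P[...,2]
    ok=(d>0)
    reg=ok&(abs(X-510)<120)&(Y<-60)&(Y>-420)
    m=reg&(Z>219)&(Z<240); Q=P[m]; print('rim',len(Q),cv2.minEnclosingCircle(Q[:,:2].astype(np.float32)),circ(Q),np.percentile(Q[:,2],[5,50,95]))
    m=reg&(Z>126)&(Z<140); Q=P[m]; print('pan',len(Q),cv2.minEnclosingCircle(Q[:,:2].astype(np.float32)),np.median(Q[:,2]))
    m=reg&(Z>20)&(Z<125); Q=P[m]; print('scale rect',cv2.minAreaRect(Q[:,:2].astype(np.float32)), np.percentile(Q,[.5,99.5],axis=0))
    # face plane: white points in slope
    g=im.astype(int); w=reg&(g.min(-1)>170)&(Z>32)&(Z<100)
    Q=P[w]
    for _ in range(4):
        c=Q.mean(0); nn=np.linalg.svd(Q-c,full_matrices=False)[2][2]; nn*=np.sign(nn[2]); res=(Q-c)@nn; Q=Q[abs(res)<3]
    print('face',len(Q),c,nn,'tilt',np.degrees(np.arccos(nn[2])),'az',np.degrees(np.arctan2(nn[1],nn[0])))
    h=(P-c)@nn; m=reg&(h>28)&(h<50)&(Z<150)&(Y>-215); K=P[m]; 
    if len(K)>5:
        kc=K.mean(0); print('bar',len(K),kc,np.linalg.svd(K-kc,full_matrices=False)[2][0],np.percentile(h[m],[10,50,90]))
    rk=ok&(abs(X-520)<150)&(Y>100)&(Y<350)&(g.min(-1)>165)&(Z>3); Q=P[rk]; print('rack',len(Q),cv2.minAreaRect(Q[:,:2].astype(np.float32)),np.percentile(Q,[.5,99.5],axis=0))
    lids=ok&(abs(X-520)<150)&(Y>100)&(Y<350)&(Z>30); Q=P[lids]; print('lids',np.percentile(Q,[1,50,99],axis=0))
    y=ok&(g[...,0]>120)&(g[...,2]<60)&(g[...,1]>100)&(Y>300); Q=P[y]; print('yel',np.percentile(Q,[1,50,99],axis=0))
im=cl('top0','top')[0]; a=cv2.resize(im[185:275,300:430],None,fx=6,fy=6,interpolation=cv2.INTER_CUBIC)
cv2.imwrite('pics/crop1.png',a[:,:,::-1])
E
```

```text
top
rim 159 ((521.5856323242188, -286.93157958984375), 30.251026153564453) (array([ 521.7, -286.5]), np.float64(28.173387083848404)) [220.  226.1 229.3]
pan 1522 ((520.0550537109375, -283.4961853027344), 65.11334228515625) 132.42770652049762
scale rect ((544.8551025390625, -259.0928955078125), (292.6508483886719, 212.78395080566406), 81.9896469116211) [[ 430.  -400.    23.6]
 [ 625.9 -105.1  110.1]]
face 1600 [ 533.5 -170.6   68.6] [0.1 0.6 0.8] tilt 35.11457222558753 az 81.71377479472085
bar 173 [ 539.2 -147.2   99. ] [-1.   0.2 -0.1] [31.6 39.8 42.9]
rack 3974 ((522.1041870117188, 226.7833251953125), (159.49407958984375, 267.87420654296875), 77.28195190429688) [[382.4 135.4   4.1]
 [659.8 321.6  75.1]]
lids [[533.5 158.6  31.5]
 [588.4 206.6  58.5]
 [644.9 259.9  79.4]]
yel [[392.6 407.8  -3.1]
 [508.3 451.    8.8]
 [655.1 708.5  97.8]]
scene
rim 139 ((524.171630859375, -287.1921081542969), 31.396039962768555) (array([ 524.5, -287.1]), np.float64(28.199021345021233)) [219.9 224.7 229.4]
pan 644 ((523.4239501953125, -283.4074401855469), 65.59903717041016) 133.35277641315935
scale rect ((544.8147583007812, -252.22171020507812), (286.9664611816406, 243.35499572753906), 76.55838012695312) [[ 453.  -415.1   21.2]
 [ 628.9 -108.3  109.9]]
face 915 [ 557.1 -170.5   67.5] [0.1 0.6 0.8] tilt 35.352299896925985 az 81.12245044189615
bar 78 [ 548.5 -147.2   99.7] [ 1.  -0.2 -0. ] [33.7 40.  42.4]
rack 1573 ((524.518798828125, 222.7621612548828), (154.928955078125, 273.276123046875), 78.30152893066406) [[383.4 130.    6. ]
 [666.2 315.   70.9]]
lids [[537.5 155.5  31.6]
 [602.  204.7  58.2]
 [650.5 263.2  78.5]]
yel [[396.6 305.7  -3.8]
 [712.6 517.8  -0.3]
 [945.5 780.9  78. ]]
```

View pics/crop1.png

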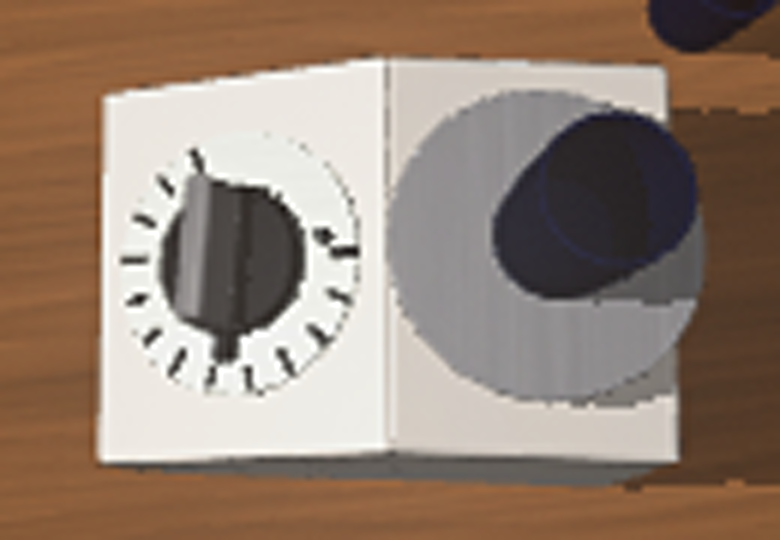

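The picture shows the pin up-slope at crop (320,235) and the nib at (226,355), so the knob is about 90–95° clockwise of zero. Estimates: cup at (523,-287), rim z 228; rack spot at (456,240); knob axis at (541,-148). I'm moving above the cup with the wrist yaw unchanged.

```bash
python3 -m inch '[0.0138,-0.0417,0.006,0,0,0,0, 0.0138,-0.0417,0.006,0,0,0,0, 0.0138,-0.0417,0.006,0,0,0,0, 0.0138,-0.0417,0.006,0,0,0,0, 0.0138,-0.0417,0.006,0,0,0,0, 0.0138,-0.0417,0.006,0,0,0,0, 0.0138,-0.0417,0.006,0,0,0,0, 0.0138,-0.0417,0.006,0,0,0,0, 0.0138,-0.0417,0.006,0,0,0,0, 0.0138,-0.0417,0.006,0,0,0,0]' 25
python3 -m inch '[0.0138,-0.0417,0,0,0,0,0, 0.0138,-0.0417,0,0,0,0,0, 0.0138,-0.0417,0,0,0,0,0, 0.0138,-0.0417,0,0,0,0,0, 0.0138,-0.0417,0,0,0,0,0, 0.0138,-0.0417,0,0,0,0,0, 0.0138,-0.0417,0,0,0,0,0, 0.0138,-0.0417,0,0,0,0,0, 0.0138,-0.0417,0,0,0,0,0, 0.0138,-0.0417,0,0,0,0,0]'
python3 -m inch '[0,0,0,0,0,0,0, 0,0,0,0,0,0,0,0,0,0,0,0,0,0]'
python3 - <<'E'
from h import *
print(r.sense()['joint_pos'])
snap('top','top1');snap('scene','scene1')
E
```

```text
time: 1.1
tool_pos: [386.3, 127.5, 291.3]
tcp_rot: [-180.0, -0.0, 155.6]
ft_force: [1.4, 0.1, 0.1]
finger_gap: 85.4
time: 2.1
tool_pos: [524.4, -289.6, 290.7]
tcp_rot: [180.0, -0.0, 155.5]
ft_force: [-0.1, 0.6, 1.2]
finger_gap: 85.4
time: 2.4
tool_pos: [524.2, -287.0, 291.1]
tcp_rot: [180.0, -0.0, 155.6]
ft_force: [0.3, 1.4, -1.0]
finger_gap: 85.4
[-3.36267384e+01  6.15715200e+00  8.04904921e+01  1.91842285e-02
  9.33886172e+01 -9.91937719e+01]
```

```bash
python3 - <<'E'
import cv2,numpy as np
a=cv2.imread('pics/scene1.png')[90:270,90:310]; cv2.imwrite('pics/crop2.png',cv2.resize(a,None,fx=3.3,fy=3.3,interpolation=cv2.INTER_CUBIC))
E
```

```text
(no output)
```

View pics/crop2.png

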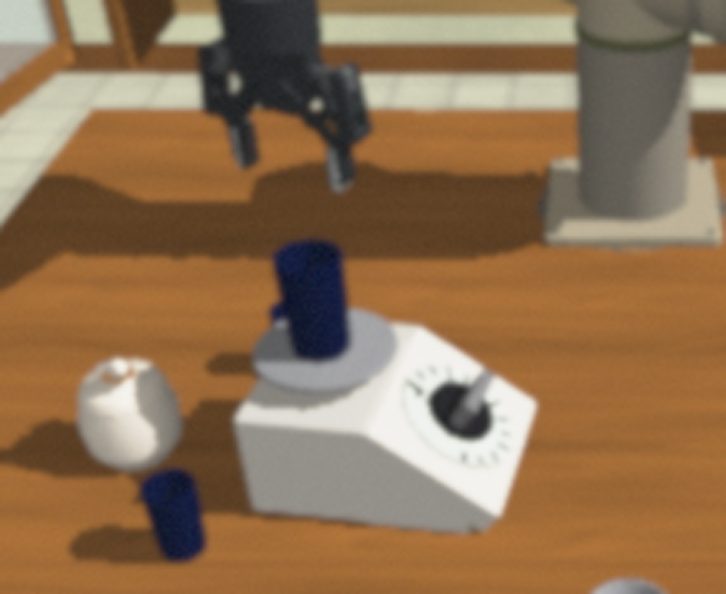

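```bash
python3 - <<'E'
from h import *
np.set_printoptions(suppress=True,precision=1)
c=r.get_calibration('scene');R=Rn.from_euler('xyz',c['rotation'],degrees=True).as_matrix()
f=210/np.tan(np.radians(c['fovy'])/2)
for p in([524,-287,304],[523,-287,228],[523,-287,133],[540,-253,304],[508,-321,304]):
    q=R.T@(np.array(p)-c['position']); u=np.array([c['cx']-f*q[0]/q[2],c['cy']+f*q[1]/q[2]]); print(p,u,(u-[90,90])*3.3)
for n in('scene','top'):
    im,P,d=cl(n+'1',n)
    m=(d>0)&(abs(P[...,0]-524)<90)&(abs(P[...,1]+287)<90)&(P[...,2]>290)&(P[...,2]<325)
    Q=P[m]; print(n,len(Q)); 
    if len(Q)>6:
        t=(Q[:,:2]-[524,-287])@[np.cos(1.144),np.sin(1.144)]
        for s in(t>10,t<-10): print(Q[s].mean(0) if s.any() else None,s.sum(),np.percentile(t[s],[5,95]) if s.any() else '')
    m=(d>0)&(abs(P[...,0]-524)<60)&(abs(P[...,1]+287)<60)&(P[...,2]>222)&(P[...,2]<234);print('rim',m.sum())
    if m.sum()>5:print(cv2.minEnclosingCircle(P[m][:,:2].astype(np.float32)))
E
```

```text
[524, -287, 304] [179.  143.4] [293.8 176.3]
[523, -287, 228] [183.  167.4] [306.9 255.4]
[523, -287, 133] [187.5 194.9] [321.7 346.3]
[540, -253, 304] [190.5 146.1] [331.6 185.3]
[508, -321, 304] [167.9 140.8] [256.9 167.5]
scene 100
[ 550.3 -242.   316.8] 48 [44.6 57.3]
[ 508.2 -327.8  315.7] 52 [-54.2 -39.9]
rim 104
((524.3109130859375, -287.7131652832031), 31.556684494018555)
top 49
[ 536.8 -236.9  316.8] 23 [45.1 56.9]
[ 497.9 -324.4  315.4] 26 [-54.6 -41.5]
rim 46
((529.7081298828125, -274.2164306640625), 24.523427963256836)
```

```bash
python3 -m inch '[-0.001,0,-0.02,0,0,0,0, 0,0,-0.02,0,0,0,0, 0,0,-0.02,0,0,0,0, 0,0,-0.02,0,0,0,0, 0,0,-0.02,0,0,0,0, 0,0,-0.01,0,0,0,0, 0,0,-0.009,0,0,0,0, 0,0,0,0,0,0,0]'
python3 -m inch '[0,0,0,0,0,0,30, 0,0,0,0,0,0,60, 0,0,0,0,0,0,90, 0,0,0,0,0,0,120, 0,0,0,0,0,0,150, 0,0,0,0,0,0,150,0,0,0,0,0,0,150,0,0,0,0,0,0,150]' 25
```

```text
time: 3.3
tool_pos: [523.0, -287.1, 171.6]
tcp_rot: [180.0, -0.1, 155.6]
ft_force: [-0.2, 0.6, -0.5]
finger_gap: 85.6
time: 4.1
tool_pos: [524.0, -288.3, 173.8]
tcp_rot: [-180.0, 0.1, 155.5]
ft_force: [-0.1, 0.4, 5.4]
finger_gap: 58.6
```

```bash
python3 -m inch '[0,0,0.005,0,0,0,150, 0,0,0.01,0,0,0,150, 0,0,0.015,0,0,0,150, 0,0,0.02,0,0,0,150, 0,0,0.02,0,0,0,150, 0,0,0.02,0,0,0,150, 0,0,0.01,0,0,0,150, 0,0,0,0,0,0,150,0,0,0,0,0,0,150]'
python3 - <<'E'
from h import *
np.set_printoptions(suppress=True,precision=2)
im,d,c=snap('scene','scene2'); print(r.sense()['ft_force'],r.sense()['finger_gap'])
a=im[90:270,90:310,::-1]; cv2.imwrite('pics/crop3.png',cv2.resize(a,None,fx=3.3,fy=3.3,interpolation=cv2.INTER_CUBIC))
E
```

```text
time: 5.0
tool_pos: [523.3, -287.8, 271.9]
tcp_rot: [180.0, -0.0, 155.5]
ft_force: [0.2, -0.3, -0.8]
finger_gap: 58.9
[-0.19 -0.13 -1.75] 58.880080700760345
```

View pics/crop3.png

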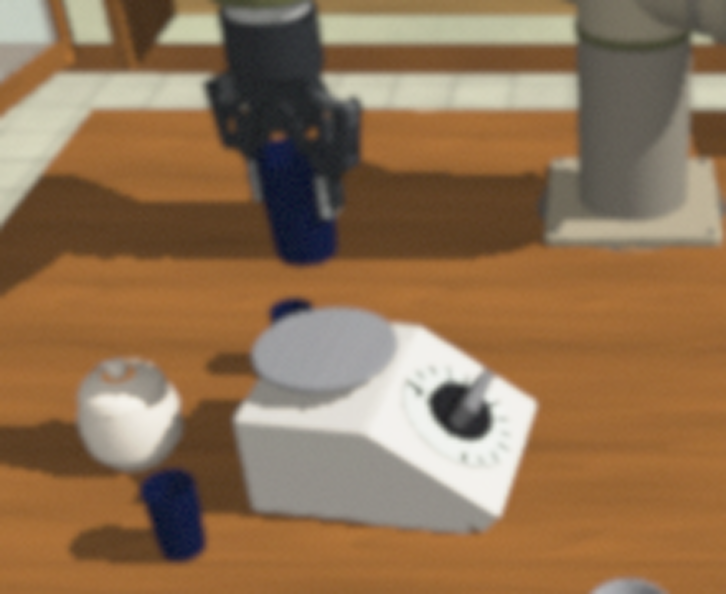

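The cup is held upright in the fingers, clear of the pan (cup foot at crop 308,262). Carrying it to the rack.

```bash
python3 -m inch '[-0.002,0.015,0,0,0,0,150, -0.004,0.03,0,0,0,0,150, -0.0052,0.04,0,0,0,0,150, -0.0052,0.04,0,0,0,2,150, -0.0052,0.04,0,0,0,2,150, -0.0052,0.04,0,0,0,2,150, -0.0052,0.04,0,0,0,2,150, -0.0052,0.04,0,0,0,2,150, -0.0052,0.04,0,0,0,2,150, -0.0052,0.04,0,0,0,0,150]'
python3 -m inch '[-0.0052,0.04,0,0,0,0,150, -0.0052,0.04,-0.01,0,0,0,150, -0.0052,0.04,-0.02,0,0,0,150, -0.004,0.03,-0.02,0,0,0,150, -0.001,0.0125,-0.02,0,0,0,150, 0,0,-0.02,0,0,0,150, 0,0,-0.01,0,0,0,150, 0,0,-0.01,0,0,0,150,0,0,0,0,0,0,150,0,0,0,0,0,0,150]'
python3 - <<'E'
from h import *
np.set_printoptions(suppress=True,precision=1)
im,d,c=snap('scene','scene3'); snap('top','top3')
print(r.sense()['tool_pos'],r.sense()['finger_gap'])
for n in('scene','top'):
    im,P,d=cl(n+'3',n); g=im.astype(int)
    m=(d>0)&(g[...,2]>g[...,0]*1.4)&(g[...,2]-g[...,0]>12)&(abs(P[...,0]-456)<80)&(abs(P[...,1]-240)<80)&(P[...,2]>80)
    Q=P[m];print(n,len(Q),np.percentile(Q,[1,50,99],axis=0) if len(Q) else '')
    # flat part of the rack, looking for its outline at rack frame
    P0=cl(n+'0',n); g=P0[0].astype(int);P=P0[1]
    e=np.array([np.cos(np.radians(-12.7)),np.sin(np.radians(-12.7))]);l=np.array([-e[1],e[0]])
    D=P[...,:2]-[456,240]; a=D@e;b=D@l
    w=(P0[2]>0)&(g.min(-1)>150)&(a<60)&(a>-100)&(abs(b)<110)&(P[...,2]>2)&(P[...,2]<25)
    print('rackframe a',np.percentile(a[w],[1,99]),'b',np.percentile(b[w],[1,99]))
    ww=(P0[2]>0)&(abs(a)<120)&(abs(b)<70)&(P[...,2]>25); print('bars start',np.percentile(a[ww],[0,1,5,50]))
a=r.snapshot('scene')[0][120:300,300:450,::-1]; cv2.imwrite('pics/crop4.png',cv2.resize(a,None,fx=3.3,fy=3.3,interpolation=cv2.INTER_CUBIC))
E
```

```text
time: 6.05
tool_pos: [474.2, 79.4, 271.3]
tcp_rot: [-180.0, -0.1, 167.6]
ft_force: [0.6, -0.1, -0.7]
finger_gap: 59.0
time: 7.05
tool_pos: [455.4, 239.5, 162.9]
tcp_rot: [180.0, 0.0, 167.5]
ft_force: [-0.4, 0.5, 0.2]
finger_gap: 58.9
[455.9 239.7 163.5] 58.90134503668427
scene 526 [[426.8 212.1 131. ]
 [478.  236.4 191.5]
 [487.  265.7 222.7]]
rackframe a [-65.1  58.2] b [-78.1  79.2]
bars start [ 88.7  89.6  91.2 109.9]
top 0 
rackframe a [-65.5  58.7] b [-76.4  78.7]
bars start [ 86.2  86.5  87.2 100.1]
```

View pics/crop4.png

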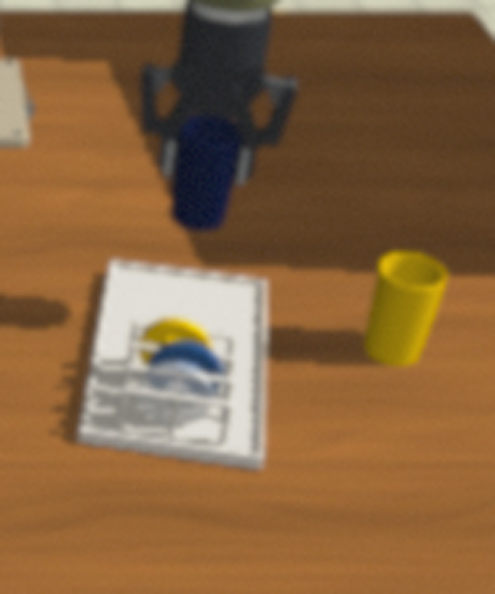

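Cup upright, centred above the rack's flat part (crop ~205,170), with clear space to the lids and the yellow cup. Lowering.

```bash
python3 -m inch '[0,0,-0.01,0,0,0,150, 0,0,-0.02,0,0,0,150, 0,0,-0.02,0,0,0,150, 0,0,-0.02,0,0,0,150, 0,0,-0.02,0,0,0,150, 0,0,-0.01,0,0,0,150, 0,0,-0.003,0,0,0,150, 0,0,-0.002,0,0,0,150, 0,0,0,0,0,0,150,0,0,0,0,0,0,150]'
python3 -m inch '[0,0,-0.002,0,0,0,150, 0,0,-0.002,0,0,0,150, 0,0,-0.001,0,0,0,150, 0,0,0,0,0,0,150]'
```

```text
time: 8.2
tool_pos: [455.9, 240.0, 58.3]
tcp_rot: [179.9, 0.1, 167.5]
ft_force: [-0.3, 0.3, 0.0]
finger_gap: 58.9
time: 8.6
tool_pos: [455.0, 239.6, 52.0]
tcp_rot: [-180.0, -0.0, 167.5]
ft_force: [0.1, 0.3, -1.0]
finger_gap: 58.8
```

```bash
python3 -m inch '[0,0,-0.001,0,0,0,150, 0,0,-0.001,0,0,0,150, 0,0,0,0,0,0,150, 0,0,0,0,0,0,150]'
python3 -m inch '[0,0,-0.001,0,0,0,150, 0,0,0,0,0,0,150,0,0,0,0,0,0,150]'
```

```text
time: 9.0
tool_pos: [455.4, 239.7, 50.8]
tcp_rot: [180.0, 0.0, 167.5]
ft_force: [-2.6, -2.0, 5.4]
finger_gap: 58.8
time: 9.3
tool_pos: [455.7, 239.7, 50.8]
tcp_rot: [180.0, 0.0, 167.5]
ft_force: [-5.5, -4.9, 14.7]
finger_gap: 58.6
```

Contact felt. Relaxing a touch, opening, and withdrawing straight up.

```bash
python3 -m inch '[0,0,0.0015,0,0,0,150, 0,0,0,0,0,0,150, 0,0,0,0,0,0,80, 0,0,0,0,0,0,60, 0,0,0,0,0,0,30, 0,0,0,0,0,0,0, 0,0,0,0,0,0,0, 0,0,0,0,0,0,0]'
python3 -m inch '[0,0,0.01,0,0,0,0, 0,0,0.02,0,0,0,0, 0,0,0.03,0,0,0,0, 0,0,0.04,0,0,0,0, 0,0,0.04,0,0,0,0, 0,0,0.04,0,0,0,0, 0,0,0.02,0,0,0,0, 0,0,0,0,0,0,0]'
python3 - <<'E'
from h import *
np.set_printoptions(suppress=True,precision=3)
snap('scene','scene4'); snap('top','top4'); print(r.sense()['joint_pos'],r.sense()['tool_pos'])
im,P,d=cl('scene4','scene')
m=(d>0)&(abs(P[...,0]-456)<60)&(abs(P[...,1]-240)<60)&(P[...,2]>98)&(P[...,2]<115);Q=P[m];print('rim',len(Q),cv2.minEnclosingCircle(Q[:,:2].astype(np.float32)),np.percentile(Q[:,2],[5,50,95]))
# knob refined
up=None
for n in('scene','top'):
    im,P,d=cl(n+'4',n); g=im.astype(int)
    az=np.radians(81.4); xh=-np.array([np.cos(az),np.sin(az),0]); t=np.radians(35.5)
    nn=-xh*np.sin(t)+[0,0,np.cos(t)]; u=xh*np.cos(t)+np.array([0,0,np.sin(t)]); s=np.cross(nn,u)
    pan=(abs(P[...,2]-133)<5)&(abs(P[...,0]-522)<80)&(abs(P[...,1]+284)<80); pc=cv2.minEnclosingCircle(P[pan][:,:2].astype(np.float32)); print(n,'pan',pc)
    O=np.array([*pc[0],0])-60*xh; F=O-57.5*xh+[0,0,66]; D=P-F
    h,a,b=D@nn,D@u,D@s; R=np.hypot(a,b)
    fm=(d>0)&(abs(h)<6)&(R>48)&(abs(b)<80)&(abs(a)<60)&(g.min(-1)>150); print('face h',np.median(h[fm]),'b range',np.percentile(b[fm],[1,99]))
    disc=(d>0)&(R<60)&(abs(h-13)<5)&(g.max(-1)<110); print('disc centre ab',np.mean([a[disc],b[disc]],1),disc.sum())
    bar=(d>0)&(R<50)&(h>33)&(h<52)
    A=np.c_[a[bar],b[bar]]; c=A.mean(0); v=np.linalg.svd(A-c,full_matrices=False)[2][0]; v*=-np.sign(v[1])
    print('bar F+',c,'n',bar.sum(),'h',np.percentile(h[bar],[10,50,90]),'theta',np.degrees(np.arctan2(-v[1],v[0])),cv2.minAreaRect(A.astype(np.float32)))
    print('F',F,'n',nn)
a=np.hstack([cv2.imread('pics/scene4.png')[120:300,130:450]]); cv2.imwrite('pics/crop5.png',cv2.resize(a,None,fx=2.5,fy=2.5,interpolation=cv2.INTER_CUBIC))
E
```

```text
time: 10.1
tool_pos: [455.1, 239.6, 50.7]
tcp_rot: [-180.0, -0.0, 167.5]
ft_force: [-0.7, 0.6, -0.1]
finger_gap: 85.4
time: 10.9
tool_pos: [457.2, 240.5, 256.3]
tcp_rot: [179.7, 0.4, 167.5]
ft_force: [1.2, 1.4, 0.2]
finger_gap: 85.3
[ 22.06   -6.38   97.108   0.001  89.193 -55.487] [455.339 239.772 251.487]
rim 95 ((456.16717529296875, 239.99423217773438), 32.22398376464844) [ 98.477 102.187 106.199]
scene pan ((521.6644287109375, -281.94122314453125), 67.56277465820312)
face h -0.3995693396844206 b range [-76.781  79.345]
disc centre ab [6.377 9.297] 150
bar F+ [3.114 4.783] n 68 h [36.556 40.447 42.383] theta 94.4330591454169 ((2.646256923675537, 2.1535491943359375), (61.19429016113281, 14.120519638061523), 85.79814147949219)
F [ 539.235 -165.762   66.   ] n [0.087 0.574 0.814]
top pan ((520.2560424804688, -283.68658447265625), 65.23584747314453)
face h -0.20611983954395047 b range [-76.112  79.298]
disc centre ab [10.935 -3.413] 255
bar F+ [ 1.807 -1.411] n 148 h [35.29  40.327 42.856] theta 95.15632534504165 ((1.1700572967529297, -0.9249954223632812), (61.497703552246094, 16.06404685974121), 86.19538116455078)
F [ 537.826 -167.508   66.   ] n [0.087 0.574 0.814]
```

View pics/crop5.png

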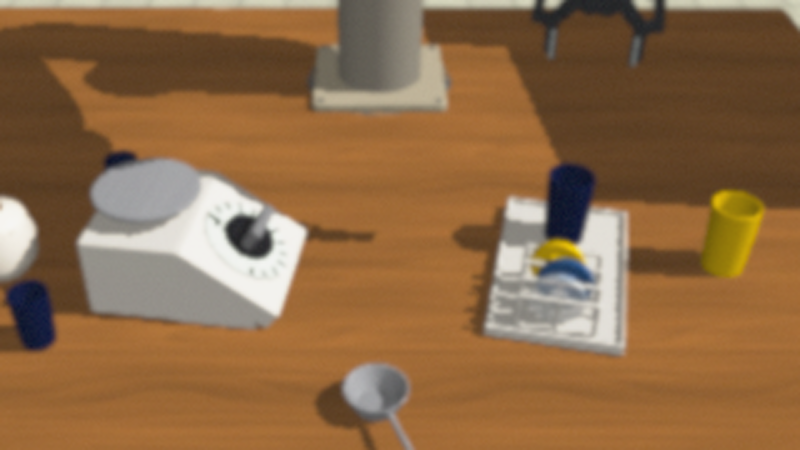

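The cup stands upright, released, on the flat part (crop 570,205; rim measured at (456,240), z 102–106). The knob is still at ~95° (crop 250,235). Working out the knob pose.

```bash
python3 - <<'E'
from h import *
np.set_printoptions(suppress=True,precision=2)
az=np.radians(81.4); xh=-np.array([np.cos(az),np.sin(az),0]); t=np.radians(35.5)
nn=-xh*np.sin(t)+[0,0,np.cos(t)]; u=xh*np.cos(t)+np.array([0,0,np.sin(t)])
y=Rn.from_rotvec(-np.radians(94.8-90)*nn).apply(u); z=-nn; Rd=Rn.from_matrix(np.c_[np.cross(y,z),y,z])
R0=Rn.from_euler('xyz',r.sense()['tcp_rot'],degrees=True)
tilt=Rn.from_rotvec(np.radians(35.5)*np.cross([0,0,1],nn)/np.sin(t))
pre=tilt.inv()*Rd   # tool-down attitude
print('z turn',(pre*R0.inv()).as_rotvec(degrees=True),'tilt',tilt.as_rotvec(degrees=True),'n',nn, 'unit 8deg',8*nn)
print('Rd rpy',Rd.as_euler('xyz',degrees=True))
K=np.array([539,-168.2,67]);print('h17',K+17*nn,'h117',K+117*nn,'now',r.sense()['tool_pos'])
E
```

```text
z turn [ -0.11  -0.05 179.05] tilt [-35.1    5.31   0.  ] n [0.09 0.57 0.81] unit 8deg [0.69 4.59 6.51]
Rd rpy [144.6   -2.79 -12.51]
h17 [ 540.48 -158.44   80.84] h117 [ 549.16 -101.02  162.25] now [455.34 239.77 251.49]
```

```bash
python3 -m inch '[0.0094,-0.034,0,0,0,-8,0, 0.0094,-0.034,0,0,0,-8,0, 0.0094,-0.034,0,0,0,-8,0, 0.0094,-0.034,0,0,0,-8,0, 0.0094,-0.034,0,0,0,-8,0, 0.0094,-0.034,0,0,0,-8,0, 0.0094,-0.034,0,0,0,-8,0, 0.0094,-0.034,0,0,0,-8,0, 0.0094,-0.034,0,0,0,-8,0, 0.0094,-0.034,0,0,0,-8,0]'
python3 -m inch '[0,0,0,0,0,-8,0, 0,0,0,0,0,-8,0, 0,0,0,0,0,-8,0, 0,0,0,0,0,-8,0, 0,0,0,0,0,-8,0, 0,0,0,0,0,-8,0, 0,0,0,0,0,-8,0, 0,0,0,0,0,-8,0, 0,0,0,0,0,-8,0, 0,0,0,0,0,-8,0]'
python3 -m inch '[0,0,0,0,0,-8,0, 0,0,0,0,0,-8,0, 0,0,0,0,0,-5,0, 0,0,0,0,0,0,0, 0,0,-0.01,-7.02,1.06,0,0, 0,0,-0.01,-7.02,1.06,0,0, 0,0,-0.01,-7.02,1.06,0,0, 0,0,-0.01,-7.02,1.06,0,0, 0,0,-0.01,-7.02,1.06,0,0, 0,0,0,0,0,0,0]'
python3 -c "
from bench import r
print(r.sense())"
```

```text
time: 12.0
tool_pos: [548.3, -101.5, 248.6]
tcp_rot: [-179.8, -0.0, 87.2]
ft_force: [0.7, -0.5, -0.0]
finger_gap: 85.4
time: 13.0
tool_pos: [548.1, -100.0, 248.5]
tcp_rot: [-179.9, 0.2, 7.2]
ft_force: [1.1, -0.0, 0.2]
finger_gap: 84.8
time: 14.0
tool_pos: [546.6, -98.1, 195.2]
tcp_rot: [144.3, -2.2, -12.2]
ft_force: [-1.2, 0.6, -0.9]
finger_gap: 85.3
{'time': 14.0, 'joint_pos': array([  5.98624808,  10.22103689,  93.38077704, -34.36927717,
        87.5418174 , 113.83711154]), 'qd': array([-3.83924237, -3.35805627, -2.12150098,  5.5026768 , -0.42697613,
       -5.45043095]), 'joint_efforts': array([  1.29944231, -58.31619501, -49.99928355,  -6.06015399,
         1.39134698,   1.63096771]), 'tool_pos': array([546.55665648, -98.08361793, 195.2485222 ]), 'tcp_rot': array([144.31250253,  -2.19536582, -12.17326323]), 'ft_force': array([-1.20300853,  0.62468482, -0.85732844]), 'wrist_torque': array([ 0.30815482, -0.04637889,  0.04276659]), 'finger_gap': 85.29194692441055}
```

```bash
python3 -m inch '[0,0,-0.01,0,0,0,0, -0.001,-0.008,-0.02,0,0,0,0, -0.001,-0.008,-0.02,0,0,0,0, -0.001,-0.008,-0.02,0,0,0,0, -0.001,-0.008,-0.012,0,0,0,0, 0,0,0,0,0,0,0,0,0,0,0,0,0,0,0,0,0,0,0,0,0]'
python3 - <<'E'
from h import *
np.set_printoptions(suppress=True,precision=2)
az=np.radians(81.4); xh=-np.array([np.cos(az),np.sin(az),0]); t=np.radians(35.5)
nn=-xh*np.sin(t)+[0,0,np.cos(t)];K=np.array([539,-168.2,67])
u=xh*np.cos(t)+np.array([0,0,np.sin(t)]);s=np.cross(nn,u)
p=np.mean([r.sense()['tool_pos'] for _ in range(3)],0);print(p,r.sense()['joint_pos'],'h,a,b',(p-K)@nn,(p-K)@u,(p-K)@s,'to h17',K+17*nn-p)
a=snap('scene','scene5')[0][130:270,130:310,::-1]; b=r.snapshot('top')[0][170:310,280:440,::-1]
f=lambda q:cv2.resize(q,(400,400),interpolation=cv2.INTER_CUBIC)
cv2.imwrite('pics/crop6.png',np.hstack([f(a[:,:140]),f(b[:,:140])]))
E
```

```text
time: 14.8
tool_pos: [546.1, -132.3, 120.3]
tcp_rot: [144.7, -3.0, -12.6]
ft_force: [1.1, -0.4, -0.3]
finger_gap: 85.6
[ 546.14 -132.34  120.31] [  2.55  13.66  97.74 -35.49  78.78 116.37] h,a,b 64.61063828953588 1.2217145869985762 1.694152245781757 to h17 [ -5.66 -26.1  -39.47]
```

View pics/crop6.png

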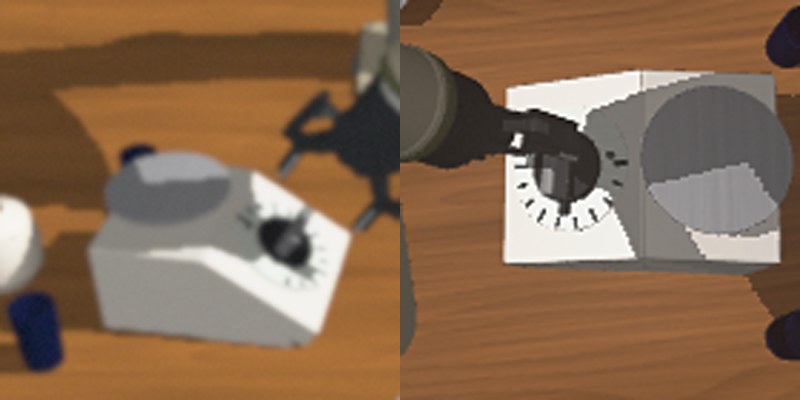

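The gripper is square to the face and straddles the bar (left half: fingers at ~(290,165) and (365,220), bar between them). Advancing and closing.

```bash
python3 -m inch '[-0.0011,-0.005,-0.0077,0,0,0,0, -0.0011,-0.005,-0.0077,0,0,0,0, -0.0011,-0.005,-0.0077,0,0,0,0, -0.0011,-0.005,-0.0077,0,0,0,0, -0.0011,-0.005,-0.0077,0,0,0,0, 0,0,0,0,0,0,0,0,0,0,0,0,0,0]'
python3 -m inch '[0,0,0,0,0,0,80, 0,0,0,0,0,0,140, 0,0,0,0,0,0,180, 0,0,0,0,0,0,220, 0,0,0,0,0,0,240, 0,0,0,0,0,0,250,0,0,0,0,0,0,250,0,0,0,0,0,0,250]' 30
```

```text
time: 15.6
tool_pos: [539.4, -157.5, 80.0]
tcp_rot: [144.6, -2.8, -12.6]
ft_force: [-0.2, 0.3, 1.2]
finger_gap: 85.4
time: 16.4
tool_pos: [539.7, -157.8, 81.1]
tcp_rot: [144.5, -2.8, -12.6]
ft_force: [-3.0, -1.4, 5.5]
finger_gap: 13.1
```

```bash
python3 -m inch '[0,0,0,0.69,4.59,6.51,250, 0,0,0,0.69,4.59,6.51,250, 0,0,0,0.69,4.59,6.51,250, 0,0,0,0.69,4.59,6.51,250, 0,0,0,0,0,0,250]'
python3 -c "
from bench import r
s=r.sense();print(s['joint_pos'],s['ft_force'],s['wrist_torque'])"
```

```text
time: 16.9
tool_pos: [539.6, -157.8, 81.1]
tcp_rot: [147.6, 15.5, 14.3]
ft_force: [-2.5, -1.3, 5.9]
finger_gap: 13.4
[ 8.36574631e-02  1.56505631e+01  1.00073515e+02 -3.67239636e+01
  7.40999931e+01  8.47977078e+01] [-2.5316327  -1.33211086  5.89467561] [-0.33030845  0.45391248 -0.24879548]
```

Turning smoothly with low forces. Continuing.

```bash
python3 -m inch '[0,0,0,0.69,4.59,6.51,250, 0,0,0,0.69,4.59,6.51,250, 0,0,0,0.69,4.59,6.51,250, 0,0,0,0.69,4.59,6.51,250, 0,0,0,0.69,4.59,6.51,250, 0,0,0,0.69,4.59,6.51,250, 0,0,0,0,0,0,250]'
python3 -c "
from bench import r
s=r.sense();print(s['joint_pos'],s['ft_force'],s['wrist_torque'])"
python3 -m inch '[0,0,0,0.35,2.3,3.26,250, 0,0,0,0.35,2.3,3.26,250,0,0,0,0,0,0,250]'
python3 -c "
from bench import r
s=r.sense();print(s['joint_pos'],s['ft_force'],s['wrist_torque'])"
```

```text
time: 17.6
tool_pos: [539.6, -157.9, 81.2]
tcp_rot: [169.7, 34.3, 63.6]
ft_force: [-2.1, -2.3, 5.4]
finger_gap: 13.2
[ 8.32308157e-02  1.56343374e+01  1.00088803e+02 -3.67469436e+01
  7.40896786e+01  3.68321055e+01] [-2.10495129 -2.32687928  5.35297636] [-0.544045    0.57071938 -0.31788427]
time: 17.9
tool_pos: [539.6, -157.9, 81.2]
tcp_rot: [175.1, 35.3, 73.1]
ft_force: [-3.3, -2.6, 5.8]
finger_gap: 13.5
[ 7.96647904e-02  1.56301167e+01  1.00088479e+02 -3.67416370e+01
  7.40880506e+01  2.89661729e+01] [-3.30703153 -2.61368091  5.80289353] [-0.54038058  0.52887744 -0.29535462]
```

```bash
cat > q.py <<'E'
from h import *
n=np.array([.0868,.574,.814]); s=r.sense(); print('j6 %.2f Mn %.3f'%(s['joint_pos'][5],s['wrist_torque']@n),'M',s['wrist_torque'].round(2),'t6 %.3f'%s['joint_efforts'][5])
E
python3 q.py
python3 -m inch '[0,0,0,0.17,1.15,1.63,250, 0,0,0,0.17,1.15,1.63,250,0,0,0,0,0,0,250]'; python3 q.py
python3 -m inch '[0,0,0,0.17,1.15,1.63,250, 0,0,0,0,0,0,250]'; python3 q.py
python3 -m inch '[0,0,0,0.17,1.15,1.63,250, 0,0,0,0,0,0,250]'; python3 q.py
```

```text
j6 28.97 Mn 0.016 M [-0.54  0.53 -0.3 ] t6 -1.084
time: 18.2
tool_pos: [539.6, -157.9, 81.2]
tcp_rot: [177.9, 35.5, 77.9]
ft_force: [-3.3, -2.0, 5.7]
finger_gap: 13.5
j6 25.04 Mn 0.073 M [-0.58  0.5  -0.2 ] t6 -0.504
time: 18.4
tool_pos: [539.6, -157.9, 81.2]
tcp_rot: [179.4, 35.6, 80.4]
ft_force: [-2.7, -2.2, 5.8]
finger_gap: 13.4
j6 23.04 Mn 0.096 M [-0.58  0.58 -0.23] t6 -0.453
time: 18.6
tool_pos: [539.6, -157.9, 81.2]
tcp_rot: [-179.2, 35.6, 82.8]
ft_force: [-3.7, -1.6, 5.8]
finger_gap: 13.3
j6 21.08 Mn -0.508 M [-0.63  0.25 -0.73] t6 -1.058
```

```bash
python3 -m inch '[0,0,0,0.17,1.15,1.63,250, 0,0,0,0,0,0,250,0,0,0,0,0,0,250]'; python3 q.py
python3 -m inch '[0,0,0,0.17,1.15,1.63,250, 0,0,0,0,0,0,250,0,0,0,0,0,0,250]'; python3 q.py
```

```text
time: 18.9
tool_pos: [539.7, -157.8, 81.2]
tcp_rot: [-177.9, 35.5, 85.1]
ft_force: [-2.2, -1.8, 5.2]
finger_gap: 13.5
j6 19.17 Mn -0.909 M [-0.47 -0.04 -1.04] t6 -0.955
time: 19.2
tool_pos: [539.7, -157.7, 81.2]
tcp_rot: [-176.5, 35.4, 87.5]
ft_force: [-3.4, -0.4, 4.9]
finger_gap: 13.1
j6 17.20 Mn -1.485 M [-0.48 -0.34 -1.53] t6 -1.524
```

The stop torque builds steadily, so the knob is against the pin. Unwinding the twist, opening, and backing out along the axis.

```bash
python3 -m inch '[0,0,0,-0.17,-1.15,-1.63,250, 0,0,0,-0.13,-0.86,-1.22,250, 0,0,0,0,0,0,250,0,0,0,0,0,0,250]'; python3 q.py
python3 -m inch '[0,0,0,0,0,0,200, 0,0,0,0,0,0,150, 0,0,0,0,0,0,80, 0,0,0,0,0,0,0, 0,0,0,0,0,0,0, 0,0,0,0,0,0,0,0,0,0,0,0,0,0]'
python3 -m inch '[0.001,0.0057,0.0081,0,0,0,0, 0.0017,0.0115,0.0163,0,0,0,0, 0.0026,0.0172,0.0244,0,0,0,0, 0.0026,0.0172,0.0244,0,0,0,0, 0.0026,0.0172,0.0244,0,0,0,0, 0,0.03,0.02,0,0,0,0, 0,0.03,0.02,0,0,0,0, 0,0.03,0,0,0,0,0, 0,0.03,0,0,0,0,0, 0,0,0,0,0,0,0]'
python3 - <<'E'
from h import *
np.set_printoptions(suppress=True,precision=2)
snap('scene','scene6'); snap('top','top6')
az=np.radians(81.4); xh=-np.array([np.cos(az),np.sin(az),0]); t=np.radians(35.5)
nn=-xh*np.sin(t)+[0,0,np.cos(t)]; u=xh*np.cos(t)+np.array([0,0,np.sin(t)]); s=np.cross(nn,u); F=np.array([539,-168.2,67])
for n in('scene','top'):
    im,P,d=cl(n+'6',n); D=P-F; h,a,b=D@nn,D@u,D@s
    bar=(d>0)&(np.hypot(a,b)<50)&(h>33)&(h<52); A=np.c_[a[bar],b[bar]].astype(np.float32)
    if len(A)>5: v=np.linalg.svd(A-A.mean(0),full_matrices=False)[2][0]; v*=np.sign(v[0]); print(n,len(A),'theta',np.degrees(np.arctan2(-v[1],v[0])),cv2.minAreaRect(A))
    m=(d>0)&(abs(P[...,0]-456)<60)&(abs(P[...,1]-240)<60)&(P[...,2]>98)&(P[...,2]<115);Q=P[m];print('rim',len(Q),cv2.minEnclosingCircle(Q[:,:2].astype(np.float32)) if len(Q) else '')
f=lambda q:cv2.resize(q,(400,400),interpolation=cv2.INTER_CUBIC)
cv2.imwrite('pics/crop7.png',np.hstack([f(cv2.imread('pics/scene6.png')[130:270,130:270]),f(cv2.imread('pics/top6.png')[170:310,280:420])]))
E
```

```text
time: 19.6
tool_pos: [539.7, -157.8, 81.2]
tcp_rot: [-178.9, 35.6, 83.3]
ft_force: [-2.3, -0.3, 6.0]
finger_gap: 13.5
j6 20.65 Mn -0.509 M [-0.48  0.18 -0.7 ] t6 -0.433
time: 20.3
tool_pos: [539.6, -157.3, 80.2]
tcp_rot: [-178.9, 35.5, 83.4]
ft_force: [1.0, 0.6, -0.1]
finger_gap: 85.4
time: 21.3
tool_pos: [550.4, 35.2, 218.5]
tcp_rot: [-178.9, 35.4, 83.6]
ft_force: [0.1, 0.7, 0.5]
finger_gap: 85.7
scene 98 theta 0.06558783 ((0.5035896301269531, 0.5827608108520508), (60.05219268798828, 17.416553497314453), 3.7330353260040283)
rim 90 ((455.90386962890625, 240.52664184570312), 33.916465759277344)
top 128 theta 0.081523396 ((0.2594165802001953, -2.2075014114379883), (14.398835182189941, 60.256202697753906), 89.17424774169922)
rim 0
```

View pics/crop7.png

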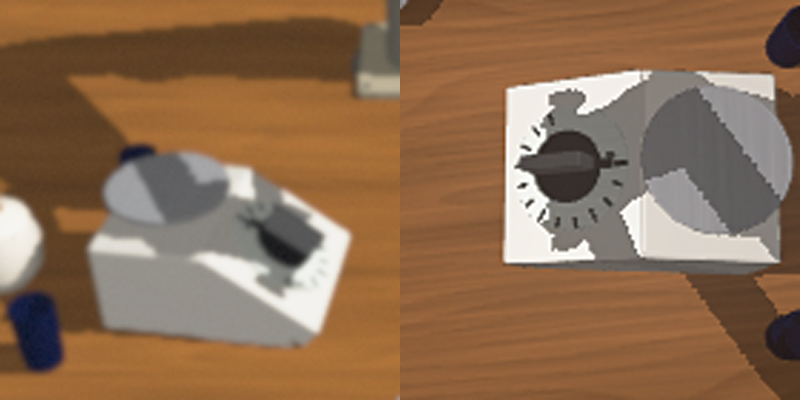

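View pics/scene6.png

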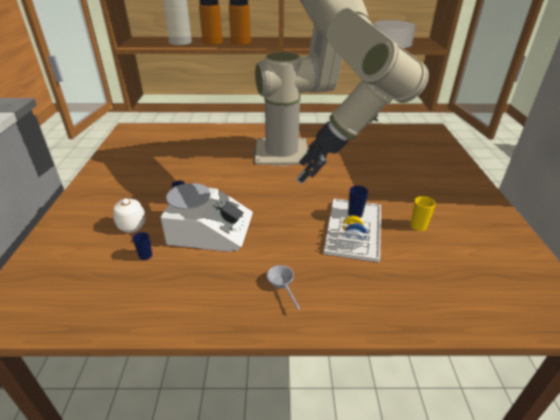

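The knob pointer now points up-slope at the pin (top half ~(612,158)), angle ≈0.1°. The cup stands on the rack at (357,200), the other objects are where they were, and the gripper is clear at (305,175). Handing in.

```bash
python3 -m inch '[0,0,0,0,0,0,0,0,0,0,0,0,0,0,0,0,0,0,0,0,0]'; python3 -c "
from bench import r
print(r.hand_in())"
```

```text
time: 21.7
tool_pos: [550.0, 30.6, 218.0]
tcp_rot: [-178.9, 35.5, 83.3]
ft_force: [0.0, -0.8, 0.5]
finger_gap: 85.2
the job is handed in; nothing more can be done
None
```

The cup is off the scale and standing released on the empty flat part of the rack, and the knob is back at its zero stop. I handed the job in at about 21.7 s; no verdict is reported.

- **Cup:** I gripped it around the outside near the rim, carried it over and lowered it until I felt contact. The last scene-camera check puts its centre at about (456, 240.5), within a millimetre of my estimate of the rack spot. It was upright in the pictures.
- **Knob:** I gripped the bar and turned it anticlockwise about 95°, until the torque rose steadily against the pin. I let go and backed out. Both cameras then measured it at about 0.1° from zero.
- **Bystanders:** The yellow cup, sugar pot and strainer looked unmoved in the last picture, but I did not measure them. The gripper was clear of everything with no load on it.

The two cameras disagreed by about 3–4 mm on the knob's position, so I used the average, and the grip worked with only about 6 N of side load. The top camera's cup-rim check returned no points, so the final cup position comes from the scene camera alone.

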